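# Screw the seed jar's lid home without cross-threading

## Task

Put the larger of the two lids on the big green glass seed jar and screw it fully home, clockwise, level and against its stop, then let go. The thread starts cannot be read beforehand, so feel for them: rest the lid lightly on the neck and turn it backward until it drops, then screw it forward; be gentle, never force the lid against the glass, and leave the other things where they are.

Things in the scene. Friction and masses are not known exactly. Their poses are not given: they have to be found in the camera images.
- lid_center (a point): the lid to fit: round, plain aluminium, ribbed edge, 60 mm across, 25 mm high, about 60 g; starts open side down on the table. Point on its axis, 12.5 mm above the lower edge; z up its axis. Four lugs (3 mm high, 4 mm wide, 90 degrees apart) inside, flush with the lower edge. Grip anywhere across the round side, finger tips above the lower edge (at home the jar's shoulder is 4 mm below it).
- jar_rim (a point): centre of the mouth of the big green glass jar (90 mm across, held fast in a square wooden foot): on its axis, at the top of the neck, 134 mm above the table; z up. The neck is 44 mm across, tapering to 34 mm over its top 5 mm; outside it four short threads, 53 mm across. The lid has 1.5 mm play to any side. The glass stands 50 N from the lid in all (a wringing couple of about 1 N m).
- jar_thread_top (a point): on the jar's axis, 8 mm below the rim: level of the lid's lower edge while its lugs lie on the flat tops of the threads (3 mm higher if they lie on the stops between). Going anticlockwise seen from above: stop 6 degrees, thread 61, gap 23, next stop, four times round. Where the stops are about the axis differs each time and is NOT shown by any pose.
- jar_gap (a point): on the jar's axis, 15.5 mm below the rim: level of the lid's lower edge when its lugs have dropped into the gaps. On top of the threads the lid cannot go clockwise past the stops (forcing it is cross-threading); turned anticlockwise, at most about 80 degrees, it drops 7 mm here. Turned on anticlockwise it soon meets the next stop.
- jar_home (a point): on the jar's axis, 20 mm below the rim: level of the lid's lower edge when fully home. From the gaps, clockwise (right-hand thread), the lugs run under the threads with 1.2 mm of height to spare and sink 4.5 mm over some 50 degrees, the last few degrees level, then meet a solid stop, 55 to 75 degrees from where they dropped.
- small_lid_center (a point): a smaller lid of the same look, 42 mm across, 16 mm high, for the small jar; to be left alone. Point on its axis, half-way up.
- small_jar: bystander: open small green glass jar, 60 mm across, 64 mm high; origin at the centre of its underside on the table spot where it lies; to be left alone
- pump_bottle: bystander: white hand-pump bottle, 60 mm across, 175 mm high; origin at the centre of its underside on the table spot where it lies; to be left alone
- flower_pot: bystander: empty terracotta pot, 80 mm across, 70 mm high; origin at the centre of its underside on the table spot where it lies; to be left alone
- scoop: bystander: seed spoon, 160 mm long, lying flat; origin in the middle of the table spot where it lies; to be left alone
- packet_box: bystander: closed cardboard box, 70 x 50 x 45 mm; origin at the centre of its underside on the table spot where it lies; to be left alone
- brush: bystander: hand brush lying flat; origin in the middle of the table spot where it lies; to be left alone
Not all that is in view belongs to the job. What is shaped like the part that bears lid_center but blue is not meant.

How it is judged:
On the way:
1. the lid's lugs have dropped into the gaps between the threads (lid level on the neck, 15.5 mm below the rim, not yet screwed down) (horizontal distance between lid_center and jar_rim below 0.004 m and angle between lid_center's own z axis and vertical below 0.07 rad and z of lid_center in the frame of jar_rim between -0.0055 and -0.0005 m), for 0.1 s.
At the end, for the whole second after the job is handed in: The lid sits fully home on the jar: its lower edge 20 mm below the rim (within 1.5 mm), within 4 mm of the axis and 4 degrees of level, released and at rest; the other things are still in place (horizontal distance between lid_center and jar_rim below 0.004 m and angle between lid_center's own z axis and vertical below 0.07 rad and z of lid_center in the frame of jar_rim below -0.006 m and linear speed of lid below 0.01 m/s and contact force between lid and the fingers below 0.05 N); the robot touches nothing.
It fails at once if the lid is forced on the glass (more than 50 N between lid and jar): cross-threaded, rammed or overtightened (contact force between lid and jar above 50 N).
It fails at once if another thing on the table is moved by more than 30 mm (distance of any of small_lid_center, small_jar, pump_bottle, flower_pot, scoop, packet_box, brush from where it was at the start of the episode above 0.03 m).
It also fails if it takes over 58 s, if anything falls off the work surface, if the arm or the gripper's body presses on something with over 40 N, if the wrist force passes 120 N, or if a joint passes its speed limit or range.

## Robot

A 6-joint arm with a two-finger parallel gripper is mounted at the origin on the work surface. World frame = base frame: x ahead of the robot, y to its left, z up, the work surface at z = 0. Lengths are in m, angles in rad, forces in N, time in s.
With the tool pointing down it reaches from about 0.35 to 0.85 m from the base axis. Payload 8.1 kg.
Tool frame: the origin (TCP) lies at the very end of the fingers, on their centre line; the grasp point (between the pads) lies 19 mm behind it; z points along the fingers, y is the direction in which the jaws open and shut (so a half turn about z gives the same grasp; the last joint's range is limited). The gripper opens to 93 mm and grips with 3 to 60 N. Pads are 15 mm wide; open, the fingers measure 128 mm over their backs; the gripper's body (75 mm by 188 mm) begins 65 mm behind the grasp point.
Start: joints at [-1.417, 0.13, 1.488, -0, 1.523, -0.085], TCP at [0.142, -0.583, 0.191] pointing down, gripper open.
Joint ranges: [-2.96, 2.96], [-0.89, 2.26], [0.02, 2.5], [-1.34, 4.48], [0, 2.73], [-2.66, 2.66]. Speed limits (rad/s): [2.39, 2.39, 2.79, 3.14, 3.14, 3.14].

## Interface

Orientations are given as a rotation vector (axis times angle).
In Python, from plant import robot gives the robot as it stands.
- The arm moves only by the shell command python3 -m pendant 'ROWS' [OPENING] [FORCE]. ROWS is JSON, a list of rows, each an object with "delta_pos": the shift along the tool's x, y, z in m, a list of three; "spin": the turn about the tool's z in rad. In form: [{"delta_pos": [dx, dy, dz], "spin": spin}, ...]. A call has 1 to 10 rows; each row is the pose to reach, as a shift and turn from the pose measured when the call began, along the tool's axes at that moment; what a row does not reach only later rows make up. A row lasts 1/10 s, in which the tool goes at most 50 mm and 8.59 degrees, less where a joint would pass 70% of its speed; a pose out of reach is approached as far as the arm can. A call with a gripper value outside its range is refused whole. OPENING is the closure, from -1 (fully open) to 1 (shut), set as the call begins (- or left out, the last holds). The fingers move at their own pace and stop on an object; FORCE is the grip in N (left out, the last holds). Time passes only in rows, so rows that repeat a pose let the fingers close. It gives the time, the measured TCP pose, the force and the opening at its end, in the units of the state.
- robot.read_state(): the state, without advancing time (a new reading comes with each control period).
- robot.read_camera(name): name is "scene" or "top" or "wrist"; returns a dict with "color" (384x512x3 uint8, blue, green, red), "camera_matrix" (3x3 intrinsics, pixels), "R" (3x3) and "t" (3): a world point X has camera coordinates R X + t. Camera axes: x right, y down, z forward; pixel columns grow to the right and rows downward; lengths in m; the calibration is good to about 2 mm. A picture is of the moment at which its call begins. There is no depth.
- robot.close_job(): hands the job in, once; it reports no verdict.
Trained networks look in the newest picture that a camera, given by its name, has taken for a name from the list of things; names that differ only in an ending like _2 or _b are one class to them, and where a whole thing is asked for, a point or a joint stands for the part that bears it (a point fixed in the world has none). Each returns a list of dicts, best first, with "score" (0 to 1); they miss things now and then, are a little off and sometimes report something else, mostly with a low value. They report only what shows in the picture. A call takes as long as a camera call. They do not tell look-alikes from the thing itself.
- robot.outline_of(camera, label): "mask" (384x512 bool, what is visible of it).
- robot.mark_of(camera, label): "location" ([x, y, z] in m, in the coordinates of the camera as it stood for that picture, good to about 4 mm: a listed point, or the origin of a listed thing).
The state is a dict: "t": time; "q": joint angles; "dq": joint speeds; "joint_torque": joint torques, N m; "tool_pos": TCP position; "orientation": TCP orientation; "force": force on the tool from outside, world axes, zero at the start; "wrist_torque": the same for the moment, N m; "opening": finger opening in m.
Only numpy, scipy, OpenCV 4.12 (cv2) and the standard library are available. Lean on these libraries where they do the work, as an engineer would, in place of code of your own. Each camera call takes 0.05 s, during which the arm holds its last target.

## Working session

There is one attempt and no reset: what is moved stays moved. The work goes in short steps, Python scripts to look and compute and a shell command to move; the robot and the scene stay as the last step left them, time stands still between calls to the robot, and variables do not carry over. Pictures are saved under pics/ and viewed, and the job is handed in when it is done.

```bash
ls; mkdir -p pics
python3 - <<'E'
from plant import robot
import cv2,numpy as np
s=robot.read_state(); print({k:np.round(v,3) for k,v in s.items()})
for n in ("scene","top","wrist"):
    c=robot.read_camera(n); cv2.imwrite(f"pics/a_{n}.png",c["color"])
    R,t=np.array(c["R"]),np.array(c["t"])
    for l in ["lid_center","jar_rim","small_lid_center"]:
        for m in robot.mark_of(n,l)[:4]:
            X=np.array(m["location"]); w=R.T@(X-t); p=np.array(c["camera_matrix"])@X; print(n,l,round(m["score"],2),w.round(4),(p[:2]/p[2]).round())
E
```

```text
pics
{'t': np.float64(0.0), 'q': array([-1.417,  0.131,  1.489, -0.   ,  1.523, -0.085]), 'dq': array([-0.   ,  0.001,  0.001, -0.001,  0.001,  0.   ]), 'joint_torque': array([-0.0000e+00, -5.5983e+01, -4.9177e+01,  7.7000e-02,  3.5000e-02,
       -0.0000e+00]), 'tool_pos': array([ 0.142, -0.582,  0.189]), 'orientation': array([-3.117, -0.374,  0.   ]), 'force': array([-0.622, -0.251,  0.566]), 'wrist_torque': array([-0.012,  0.034,  0.039]), 'opening': np.float64(0.093)}
scene lid_center 0.97 [ 0.4233 -0.3349  0.0178] [107. 248.]
scene lid_center 0.79 [ 0.378  -0.2452  0.0121] [134. 218.]
scene lid_center 0.75 [ 0.4871 -0.2254  0.0125] [163. 243.]
scene lid_center 0.72 [ 0.6571 -0.2319  0.011 ] [199. 298.]
scene jar_rim 0.68 [0.5519 0.0946 0.1306] [285. 165.]
scene small_lid_center 0.64 [ 0.6582 -0.2365  0.0081] [198. 300.]
top lid_center 0.76 [ 0.4838 -0.112   0.0215] [290. 218.]
top lid_center 0.71 [ 0.4851 -0.2274  0.0103] [328. 218.]
top lid_center 0.62 [ 0.3786 -0.2466  0.0129] [335. 253.]
top lid_center 0.59 [ 0.4231 -0.3417  0.0084] [366. 237.]
top jar_rim 0.71 [0.55   0.0894 0.1314] [221. 195.]
top small_lid_center 0.73 [ 0.3802  0.2565 -0.002 ] [170. 255.]
top small_lid_center 0.57 [ 0.6521 -0.2283  0.0096] [326. 164.]
```

View pics/a_scene.png

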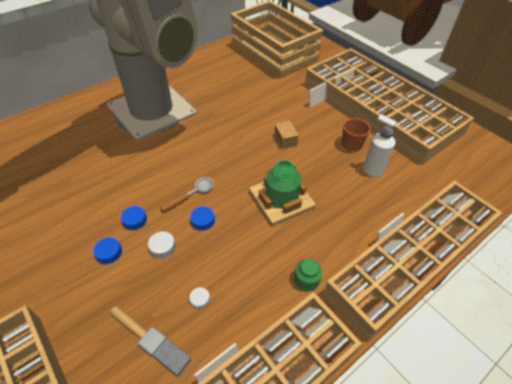

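View pics/a_top.png

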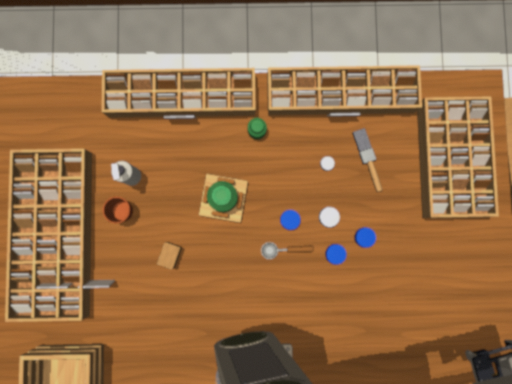

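Run:
```python
import cv2,numpy as np
i=cv2.imread('pics/a_scene.png')[190:330,80:240]; cv2.imwrite('pics/b1.png',cv2.resize(i,None,fx=4.5,fy=4,interpolation=2))
i=cv2.imread('pics/a_top.png')[140:280,260:400]; cv2.imwrite('pics/b2.png',cv2.resize(i,None,fx=4,fy=4,interpolation=2))
```

```text
(no output)
```

View pics/b1.png

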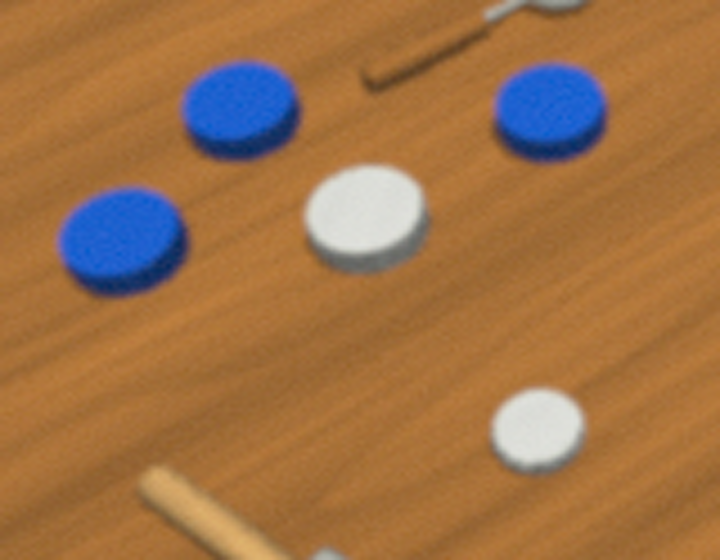

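View pics/b2.png

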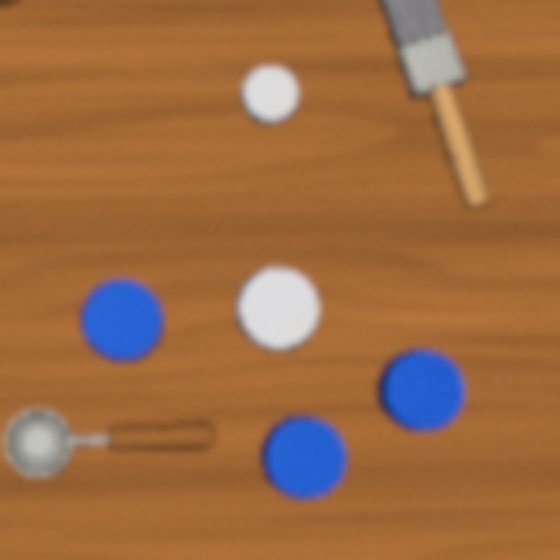

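Candidates in the scene view:
- Blue lids at (134,218), (107,250) and (202,218): wrong colour.
- Small aluminium lid at (199,297): too small.
- Large aluminium lid at scene (161,244) / top (329,217): about 1.4x the small one's diameter, plain metal. This is the one I choose, and the close crop confirms it.

Next I refine the positions.

```bash
cat > h.py <<'E'
from plant import robot
import cv2,numpy as np
from scipy.spatial.transform import Rotation as Ro
def cam(n):
    c=robot.read_camera(n); return c,np.array(c["camera_matrix"]),np.array(c["R"]),np.array(c["t"])
def ray(p,z,K,R,t):
    d=R.T@np.linalg.solve(K,[p[0],p[1],1]); o=-R.T@t; return o+d*(z-o[2])/d[2]
def proj(X,K,R,t):
    p=K@(R@np.asarray(X,float)+t); return p[:2]/p[2]
def st():
    s=robot.read_state(); T=Ro.from_rotvec(s["orientation"]).as_matrix(); return s,np.array(s["tool_pos"]),T
def go(target):
    s,p,T=st(); return (T.T@(np.array(target)-p)).round(4)
E
python3 - <<'E'
from h import *
from scipy.optimize import least_squares
def white(im,box):
    hsv=cv2.cvtColor(im,cv2.COLOR_BGR2HSV); m=((hsv[...,1]<60)&(hsv[...,2]>100)).astype('uint8')
    k=np.zeros_like(m); x0,x1,y0,y1=box; k[y0:y1,x0:x1]=m[y0:y1,x0:x1]; return k
def model(x,y,r,z0,z1,K,R,t):
    a=np.linspace(0,2*np.pi,80); P=[proj([x+r*np.cos(b),y+r*np.sin(b),z],K,R,t) for z in(z0,z1) for b in a]
    im=np.zeros((384*8,512*8),'uint8'); h=cv2.convexHull(np.float32(P)); cv2.fillPoly(im,[((h+.5)*8).astype(int)],1)
    M=cv2.moments(im,True); return np.array([M['m10'],M['m01']])/M['m00']/8-.5, M['m00']/64
for n,box in(("top",(310,350,200,235)),("scene",(140,180,225,265))):
    c,K,R,t=cam(n); m=white(c["color"],box); M=cv2.moments(m,True); ce=np.array([M['m10'],M['m01']])/M['m00']
    xy=np.array([.486,-.226])
    for _ in range(4):
        u,A=model(*xy,.03,0,.025,K,R,t); xy=xy+(ray(ce,.0125,K,R,t)-ray(u,.0125,K,R,t))[:2]
    print(n,ce.round(2),M['m00'],A,"lid",xy.round(4))
    print("jar", [ (np.round(R.T@(np.array(q["location"])-t),4),round(q["score"],2)) for q in robot.mark_of(n,"jar_rim")[:2]])
s,p,T=st(); print(T.round(3)); print(go([.486,-.226,.19]))
E
```

```text
top [329.04 216.56] 336.0 336.234375 lid [ 0.4878 -0.2311]
jar [(array([0.5496, 0.0897, 0.1339]), 0.91)]
scene [161.09 244.2 ] 565.0 587.5625 lid [ 0.4879 -0.2296]
jar [(array([0.5504, 0.0923, 0.132 ]), 0.69)]
[[ 0.972  0.237 -0.   ]
 [ 0.237 -0.972 -0.   ]
 [-0.     0.    -1.   ]]
[ 0.4187 -0.2655  0.0005]
```

```bash
python3 -c "
from h import *
print(go([.488,-.230,.17]))"
python3 -m pendant '[{"delta_pos":[0.042,-0.026,0],"spin":0},{"delta_pos":[0.084,-0.052,0],"spin":0},{"delta_pos":[0.126,-0.078,0],"spin":0},{"delta_pos":[0.168,-0.104,0],"spin":0},{"delta_pos":[0.21,-0.13,0],"spin":0},{"delta_pos":[0.252,-0.156,0.005],"spin":0},{"delta_pos":[0.294,-0.182,0.01],"spin":0},{"delta_pos":[0.336,-0.208,0.015],"spin":0},{"delta_pos":[0.378,-0.234,0.02],"spin":0},{"delta_pos":[0.420,-0.262,0.02],"spin":0}]' -1
python3 -m pendant '[{"delta_pos":[0,0,0],"spin":0},{"delta_pos":[0,0,0],"spin":0}]'
python3 - <<'E'
from h import *
s,p,T=st();print(s["t"],p,s["q"].round(3),go([.488,-.230,.17]))
c,K,R,t=cam("wrist");cv2.imwrite("pics/w1.png",c["color"]); print((-R.T@t).round(3),R[2].round(3))
for l in ["lid_center"]:
  for m in robot.mark_of("wrist",l)[:3]:
    X=np.array(m["location"]);print(m["score"],R.T@(X-t),proj(R.T@(X-t),K,R,t))
E
```

```text
[ 0.4197 -0.2611  0.0205]
t: 1.8
tool_pos: [0.4886, -0.2276, 0.17]
orientation: [-3.119, -0.374, 0.001]
force: [0.5, -1.3, 0.5]
opening: 0.0927
t: 2.0
tool_pos: [0.489, -0.2266, 0.1698]
orientation: [-3.118, -0.379, 0.002]
force: [-0.2, -1.3, 0.3]
opening: 0.0929
2.0 [ 0.48900426 -0.2265579   0.16982644] [-0.529 -0.023  1.685 -0.     1.481  0.8  ] [-0.0018  0.0031 -0.0002]
[ 0.561 -0.209  0.363] [-0.256 -0.064 -0.964]
0.93 [ 0.42381632 -0.33973098  0.01304917] [322.53064263 240.7705262 ]
0.83 [ 0.37348055 -0.24720386  0.01369906] [248.18500516 258.58366637]
0.71 [ 0.48518235 -0.11144451  0.01516704] [163.79541022 157.66925365]
```

View pics/w1.png

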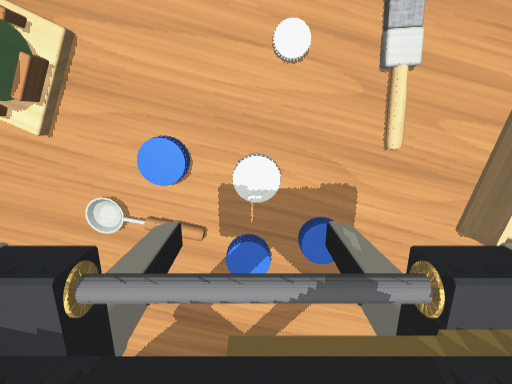

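```bash
cat >> h.py <<'E'
def model(x,y,r,z0,z1,K,R,t):
    a=np.linspace(0,2*np.pi,80); P=[proj([x+r*np.cos(b),y+r*np.sin(b),z],K,R,t) for z in(z0,z1) for b in a]
    im=np.zeros((384*8,512*8),'uint8'); h=cv2.convexHull(np.float32(P)); cv2.fillPoly(im,[((h+.5)*8).astype(int)],1)
    M=cv2.moments(im,True); return np.array([M['m10'],M['m01']])/M['m00']/8-.5, M['m00']/64
def fitdisc(m,xy,r,z0,z1,K,R,t):
    M=cv2.moments(m.astype('uint8'),True); ce=np.array([M['m10'],M['m01']])/M['m00']; zm=(z0+z1)/2
    for _ in range(4):
        u,A=model(*xy,r,z0,z1,K,R,t); xy=xy+(ray(ce,zm,K,R,t)-ray(u,zm,K,R,t))[:2]
    return xy,ce,M['m00'],A
E
python3 - <<'E'
from h import *
c,K,R,t=cam("wrist"); im=c["color"]
hsv=cv2.cvtColor(im,cv2.COLOR_BGR2HSV); m=((hsv[...,1]<70)&(hsv[...,2]>60)).astype('uint8')
k=np.zeros_like(m); k[145:210,225:290]=m[145:210,225:290]
k=cv2.morphologyEx(k,cv2.MORPH_OPEN,np.ones((5,5)))
xy,ce,a,A=fitdisc(k,np.array([.488,-.23]),.03,0,.025,K,R,t); print(xy,ce,a,A)
o=im.copy(); o[k>0]=(0,0,255); cv2.imwrite("pics/w2.png",cv2.resize(o[120:240,190:330],None,fx=4,fy=4))
print(go([*xy,.006]))
E
```

```text
[ 0.48789919 -0.2300592 ] [254.89091886 176.7130575 ] 1861.0 1889.5
[-1.00e-04  1.20e-03  1.64e-01]
```

View pics/w2.png

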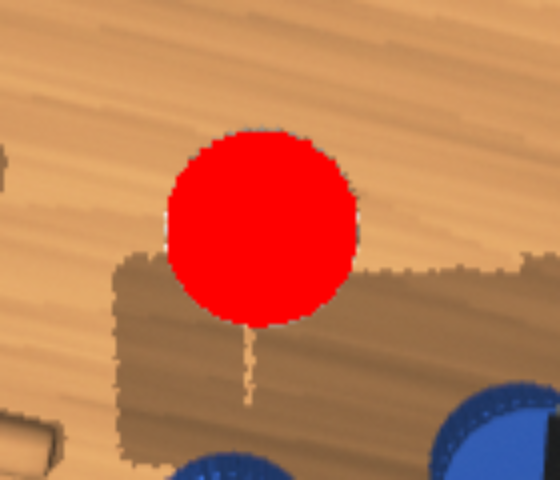

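The red mask covers the lid exactly, at (255,177) in the wrist view. All three cameras agree on (0.488, -0.230). Going down to grasp.

```bash
python3 -m pendant '[{"delta_pos":[0,0.001,0.03],"spin":0},{"delta_pos":[0,0.001,0.06],"spin":0},{"delta_pos":[0,0.001,0.09],"spin":0},{"delta_pos":[0,0.001,0.12],"spin":0},{"delta_pos":[0,0.001,0.14],"spin":0},{"delta_pos":[0,0.001,0.153],"spin":0},{"delta_pos":[0,0.001,0.162],"spin":0},{"delta_pos":[0,0.001,0.162],"spin":0},{"delta_pos":[0,0.001,0.162],"spin":0}]' -1
python3 -c "
from h import *
s,p,T=st();print(p,go([.488,-.230,.006]),s['force'])"
```

```text
t: 3.05
tool_pos: [0.4885, -0.2305, 0.009]
orientation: [3.119, 0.371, 0.001]
force: [-0.4, 0.1, 0.5]
opening: 0.0929
[ 0.48846121 -0.23051373  0.00902221] [-0.0003 -0.0006  0.003 ] [-0.40479127  0.09411337  0.47427989]
```

```bash
python3 -m pendant '[{"delta_pos":[0,0,0.002],"spin":0},{"delta_pos":[0,0,0.0025],"spin":0},{"delta_pos":[0,0,0.0025],"spin":0},{"delta_pos":[0,0,0.0025],"spin":0},{"delta_pos":[0,0,0.0025],"spin":0},{"delta_pos":[0,0,0.0025],"spin":0},{"delta_pos":[0,0,0.0025],"spin":0},{"delta_pos":[0,0,0.0025],"spin":0}]' 1 15
python3 -c "
from h import *
s,p,T=st();print(p,s['force'],s['opening'],s['wrist_torque'])"
```

```text
t: 3.85
tool_pos: [0.4885, -0.2305, 0.0065]
orientation: [3.119, 0.371, 0.001]
force: [-0.5, 0.1, 0.1]
opening: 0.0333
[ 0.48846733 -0.23045362  0.00651517] [-0.5314796   0.07894591  0.1058062 ] 0.03326290719226296 [ 0.03150838 -0.0101249  -0.00620564]
```

```bash
python3 -c "
from h import *
for n in('wrist','scene'):
  c,K,R,t=cam(n);im=c['color'];cv2.imwrite('pics/g_%s.png'%n,im if n=='wrist' else cv2.resize(im[130:330,50:270],None,fx=3,fy=3))
s,p,T=st();print(s['opening'])"
```

```text
0.025279834468643868
```

View pics/g_wrist.png

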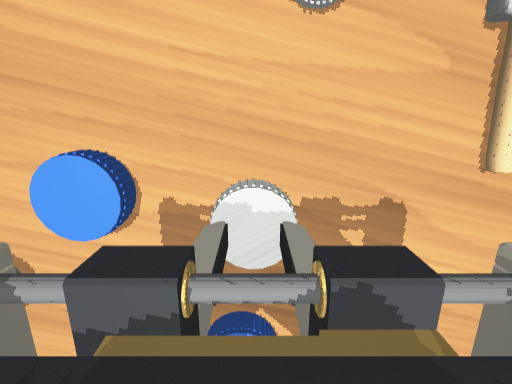

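View pics/g_scene.png

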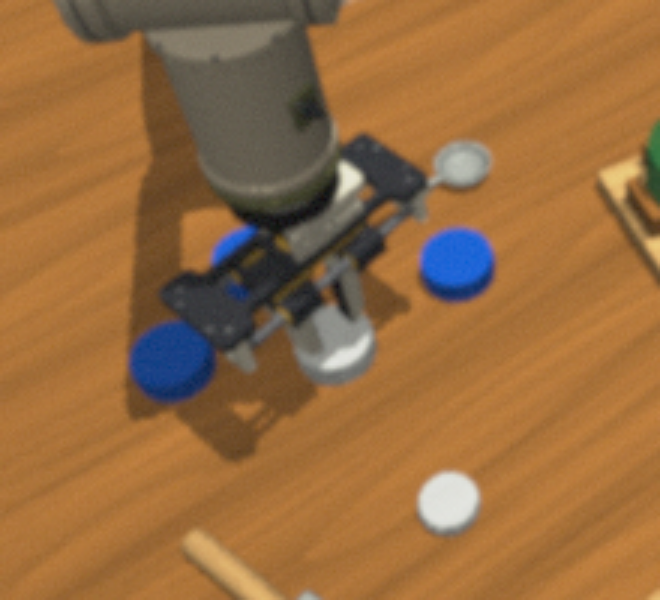

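```bash
python3 -c "
from h import *
c,K,R,t=cam('wrist');im=c['color'];cv2.imwrite('pics/g2.png',cv2.resize(im[150:300,170:340],None,fx=4.4,fy=4))
s,p,T=st();print(s['opening'],s['t'])
print('tcp',proj(p,K,R,t))
for x,y in((.488,-.230),(.51,-.225)):
  for z in (0,.025): print(x,z,[proj([x+.03*np.cos(a),y+.03*np.sin(a),z],K,R,t).round() for a in np.arange(4)*np.pi/2])
for dy in(-.0125,.0125):
  for z in (0,.02): print('tip',dy,proj(p+T@[0,dy,-z],K,R,t))
c,K,R,t=cam('top');im=c['color'];cv2.imwrite('pics/g3.png',cv2.resize(im[150:290,260:400],None,fx=4,fy=4))
"
```

```text
0.021397778206593835 4.0
tcp [253.9277398  219.76833403]
0.488 0 [array([263., 180.]), array([215., 208.]), array([244., 252.]), array([291., 226.])]
0.488 0.025 [array([264., 188.]), array([210., 220.]), array([243., 268.]), array([296., 240.])]
0.51 0 [array([263., 149.]), array([214., 179.]), array([244., 225.]), array([293., 198.])]
0.51 0.025 [array([265., 153.]), array([209., 188.]), array([243., 239.]), array([298., 208.])]
tip -0.0125 [237.04003834 219.76461014]
tip -0.0125 [235.35388283 230.40894822]
tip 0.0125 [270.81429292 219.77205766]
tip 0.0125 [272.616225   230.41636632]
```

View pics/g2.png

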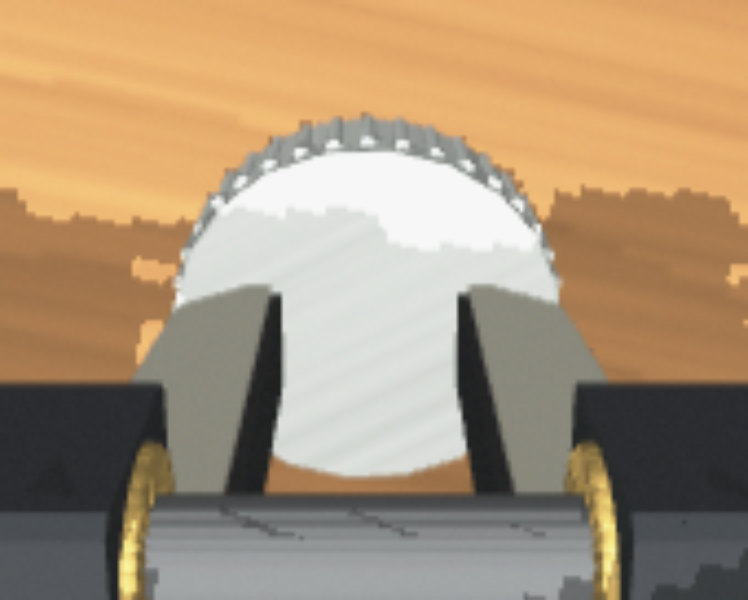

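View pics/g3.png

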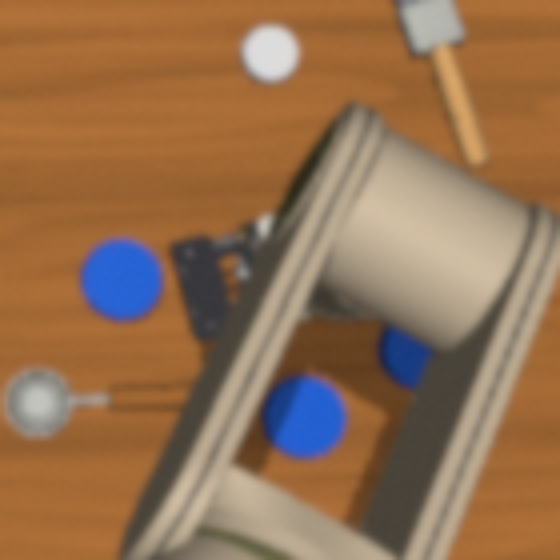

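```bash
python3 -c "
from h import *
c,K,R,t=cam('wrist')
s,p,T=st();print(s['opening'],s['t'])
for o in (.0465,.0107):
  for dx in(-.0075,.0075):
    for z in (0,.01,.02): print(o,dx,z,proj(p+T@[dx,o,-z],K,R,t).round(1),proj(p+T@[dx,-o,-z],K,R,t).round(1))
im=cv2.imread('pics/w1.png');cv2.imwrite('pics/w1c.png',cv2.resize(im[200:300,100:220],None,fx=5,fy=5))
im=c['color'];cv2.imwrite('pics/g4.png',cv2.resize(im[150:300,170:340],None,fx=4.4,fy=4))
"
```

```text
0.013774539602614945 4.1
0.0465 -0.0075 0 [316.2 229.2] [191.7 229.1]
0.0465 -0.0075 0.01 [319.2 234.6] [188.7 234.6]
0.0465 -0.0075 0.02 [322.6 240.7] [185.4 240.6]
0.0465 0.0075 0 [317.4 210.1] [190.5 210.1]
0.0465 0.0075 0.01 [320.6 214.8] [187.4 214.7]
0.0465 0.0075 0.02 [324.1 219.9] [183.9 219.9]
0.0107 -0.0075 0 [268.3 229.2] [239.6 229.2]
0.0107 -0.0075 0.01 [269.  234.6] [239.  234.6]
0.0107 -0.0075 0.02 [269.8 240.7] [238.2 240.7]
0.0107 0.0075 0 [268.6 210.1] [239.4 210.1]
0.0107 0.0075 0.01 [269.3 214.8] [238.7 214.8]
0.0107 0.0075 0.02 [270.1 219.9] [237.9 219.9]
```

View pics/w1c.png

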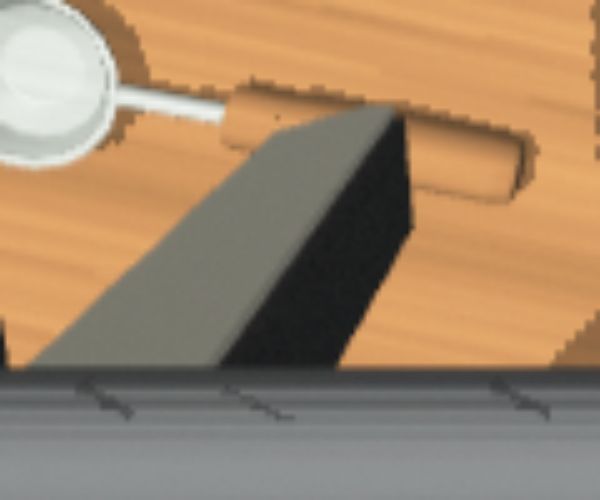

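View pics/g4.png

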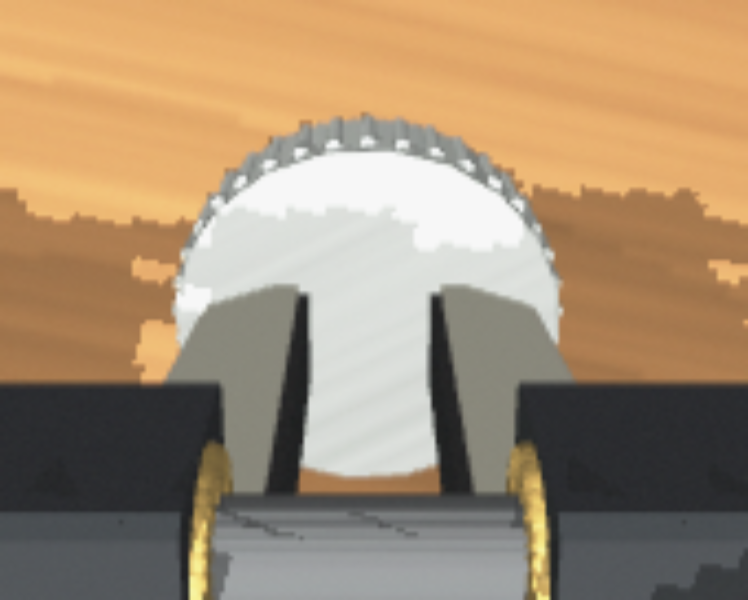

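The lid has not moved. The fingers closed above its top, so the actual fingertips sit about 25 mm above the reported TCP. The first wrist picture agrees: tips at (181,222) and (328,222). I'll measure that offset with a light touch of the closed fingers on the lid top.

```bash
python3 -m pendant '[{"delta_pos":[0,0,0.001],"spin":0},{"delta_pos":[0,0,0.002],"spin":0},{"delta_pos":[0,0,0.003],"spin":0},{"delta_pos":[0,0,0.003],"spin":0}]'
python3 -m pendant '[{"delta_pos":[0,0,0.001],"spin":0},{"delta_pos":[0,0,0.001],"spin":0}]'
python3 -m pendant '[{"delta_pos":[0,0,0.001],"spin":0},{"delta_pos":[0,0,0.001],"spin":0}]'
python3 -m pendant '[{"delta_pos":[0,0,0.001],"spin":0},{"delta_pos":[0,0,0.001],"spin":0}]'
```

```text
t: 4.5
tool_pos: [0.4883, -0.2304, 0.0033]
orientation: [3.119, 0.371, -0.0]
force: [-1.2, 0.3, -0.1]
opening: 0.0003
t: 4.7
tool_pos: [0.4881, -0.2303, 0.002]
orientation: [3.119, 0.371, -0.0]
force: [0.1, -0.0, 0.4]
opening: 0.0006
t: 4.9
tool_pos: [0.488, -0.2302, 0.0009]
orientation: [3.119, 0.371, -0.001]
force: [0.1, 0.6, 0.1]
opening: 0.0005
t: 5.1
tool_pos: [0.4879, -0.2302, -0.0003]
orientation: [3.119, 0.371, -0.001]
force: [-0.1, 0.6, -1.3]
opening: 0.0003
```

```bash
for i in 1 2 3 4; do python3 -m pendant '[{"delta_pos":[0,0,0.001],"spin":0},{"delta_pos":[0,0,0.001],"spin":0}]' | egrep 'pos|force'; done
```

```text
tool_pos: [0.4878, -0.2301, -0.0015]
force: [0.8, 0.2, 0.6]
tool_pos: [0.4877, -0.2301, -0.0027]
force: [0.4, -0.6, -1.2]
tool_pos: [0.4878, -0.2301, -0.0028]
force: [-3.4, 1.4, 8.8]
tool_pos: [0.4878, -0.2301, -0.0028]
force: [-4.2, 2.2, 10.7]
```

Contact at reported z = -0.0026, so the real tips are about 27.5 mm above the reported TCP. I correct for that, raise, reopen and re-grasp.

```bash
python3 -m pendant '[{"delta_pos":[0,0,-0.006],"spin":0},{"delta_pos":[0,0,-0.01],"spin":0},{"delta_pos":[0,0,-0.01],"spin":0},{"delta_pos":[0,0,-0.01],"spin":0},{"delta_pos":[0,0,-0.01],"spin":0},{"delta_pos":[0,0,-0.01],"spin":0},{"delta_pos":[0,0,-0.01],"spin":0},{"delta_pos":[0,0,-0.01],"spin":0},{"delta_pos":[0,0,-0.01],"spin":0}]' -1
python3 -m pendant '[{"delta_pos":[0,0,0],"spin":0},{"delta_pos":[0,0,0],"spin":0},{"delta_pos":[0,0,0],"spin":0},{"delta_pos":[0,0,0],"spin":0}]' -1
python3 -c "
from h import *
s,p,T=st(); c,K,R,t=cam('wrist');cv2.imwrite('pics/o1.png',c['color']); print(p,go([.488,-.230,-.0215]))"
```

```text
t: 6.8
tool_pos: [0.4878, -0.2301, 0.0071]
orientation: [-3.119, -0.371, 0.002]
force: [0.3, 0.1, 0.3]
opening: 0.0684
t: 7.2
tool_pos: [0.4878, -0.2301, 0.0071]
orientation: [-3.119, -0.371, 0.002]
force: [0.2, 0.5, 0.1]
opening: 0.0927
[ 0.4877909  -0.23011606  0.00712183] [ 0.0003 -0.      0.0286]
```

View pics/o1.png

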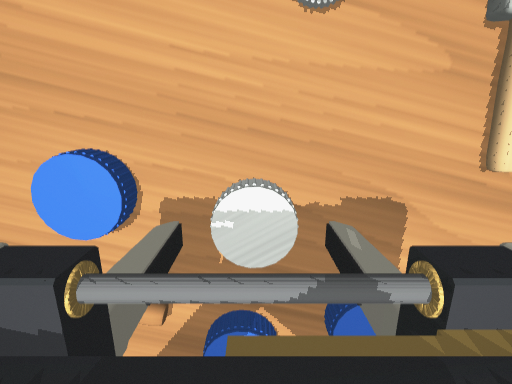

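The lid sits centred between the open fingers, at (254,227). Lowering.

```bash
python3 -m pendant '[{"delta_pos":[0,0,0.008],"spin":0},{"delta_pos":[0,0,0.016],"spin":0},{"delta_pos":[0,0,0.022],"spin":0},{"delta_pos":[0,0,0.028],"spin":0},{"delta_pos":[0,0,0.028],"spin":0}]' -1
python3 -m pendant '[{"delta_pos":[0,0,0],"spin":0},{"delta_pos":[0,0,0],"spin":0},{"delta_pos":[0,0,0],"spin":0},{"delta_pos":[0,0,0],"spin":0},{"delta_pos":[0,0,0],"spin":0},{"delta_pos":[0,0,0],"spin":0},{"delta_pos":[0,0,0],"spin":0}]' 1 20
python3 -c "
from h import *
s,p,T=st(); c,K,R,t=cam('wrist');cv2.imwrite('pics/o2.png',c['color']); print(p,s['opening'])"
```

```text
t: 7.75
tool_pos: [0.4867, -0.2295, -0.0224]
orientation: [-3.118, -0.371, 0.005]
force: [0.4, -0.2, 0.5]
opening: 0.093
t: 8.45
tool_pos: [0.487, -0.2297, -0.0221]
orientation: [-3.118, -0.371, 0.004]
force: [-0.0, 0.3, 1.3]
opening: 0.0593
[ 0.48700388 -0.22965274 -0.02205263] 0.05925594410523055
```

View pics/o2.png

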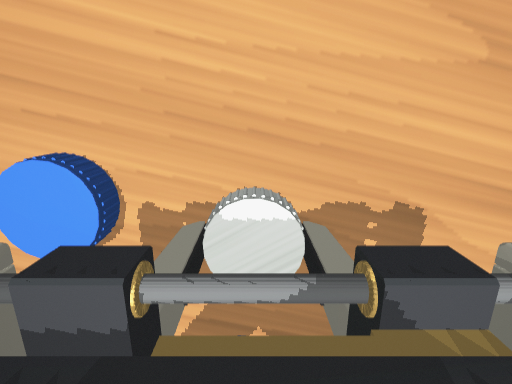

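Gripped: opening 59 mm, lid between the pads in the wrist view. Lift, then move over to the jar.

```bash
python3 -m pendant '[{"delta_pos":[0,0,-0.01],"spin":0},{"delta_pos":[0,0,-0.04],"spin":0},{"delta_pos":[0,0,-0.08],"spin":0},{"delta_pos":[0,0,-0.12],"spin":0},{"delta_pos":[0,0,-0.16],"spin":0},{"delta_pos":[0,0,-0.19],"spin":0},{"delta_pos":[0,0,-0.205],"spin":0},{"delta_pos":[0,0,-0.205],"spin":0}]'
python3 -m pendant '[{"delta_pos":[0.007,-0.015,0],"spin":-0.05},{"delta_pos":[0.023,-0.05,0],"spin":-0.17},{"delta_pos":[0.041,-0.088,0],"spin":-0.29},{"delta_pos":[0.058,-0.126,0],"spin":-0.41},{"delta_pos":[0.075,-0.164,0],"spin":-0.53},{"delta_pos":[0.092,-0.2,0],"spin":-0.65},{"delta_pos":[0.104,-0.225,0],"spin":-0.75},{"delta_pos":[0.11,-0.24,0],"spin":-0.8},{"delta_pos":[0.11,-0.24,0],"spin":-0.8}]'
python3 -c "
from h import *
s,p,T=st(); print(p,s['q'].round(2),s['opening'],T[:,0]);
for n in('wrist','scene'):
  c,K,R,t=cam(n);cv2.imwrite('pics/p_%s.png'%n,c['color'])
  for m in robot.mark_of(n,'jar_rim')[:2]: print(n,m['score'],R.T@(np.array(m['location'])-t))
"
```

```text
t: 9.3
tool_pos: [0.4889, -0.2306, 0.1857]
orientation: [3.118, 0.371, 0.001]
force: [1.1, 0.9, -0.6]
opening: 0.0597
t: 10.2
tool_pos: [0.5379, 0.0316, 0.1825]
orientation: [-2.723, -1.564, 0.005]
force: [0.1, 0.1, -0.9]
opening: 0.0595
[0.53790414 0.03161744 0.18254557] [-0.04 -0.03  1.67 -0.    1.51  0.49] 0.059527655732867404 [ 0.50362089  0.86392239 -0.00202596]
wrist 0.63 [0.55133898 0.09483879 0.13179275]
scene 0.84 [0.54731472 0.09203961 0.1313945 ]
scene 0.6 [ 0.39256442 -0.09895019  0.00150791]
```

View pics/p_wrist.png

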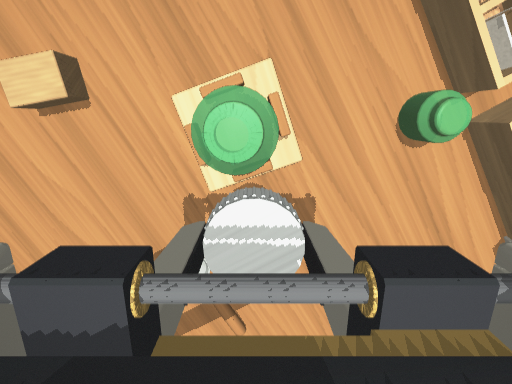

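View pics/p_scene.png

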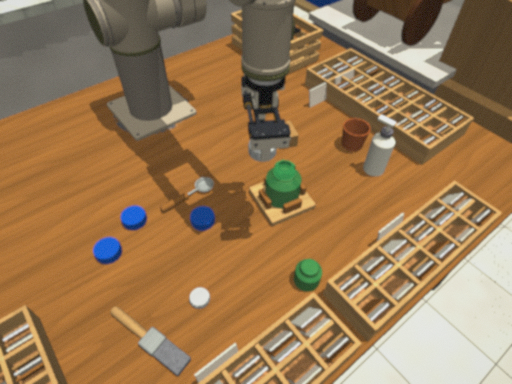

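```bash
cat >> h.py <<'E'
def ring(im,x,y,r,z,K,R,t,col,f,x0,y0):
    P=np.array([(proj([x+r*np.cos(a),y+r*np.sin(a),z],K,R,t)-[x0,y0]+.5)*f for a in np.linspace(0,2*np.pi,90)])
    cv2.polylines(im,[P.astype(int)],True,col,1)
E
python3 -c "
from h import *
c,K,R,t=cam('wrist'); im=c['color']; f=6;x0,y0=180,75
o=cv2.resize(im[y0:y0+110,x0:x0+110],None,fx=f,fy=f,interpolation=cv2.INTER_CUBIC); cv2.imwrite('pics/j0.png',o)
x,y=.5503,.0917
ring(o,x,y,.017,.134,K,R,t,(0,0,255),f,x0,y0)
ring(o,x,y,.022,.129,K,R,t,(255,0,255),f,x0,y0)
ring(o,x,y,.0265,.126,K,R,t,(0,255,255),f,x0,y0)
ring(o,x,y,.045,.110,K,R,t,(255,255,0),f,x0,y0)
cv2.imwrite('pics/j1.png',o)
"
```

```text
(no output)
```

View pics/j0.png

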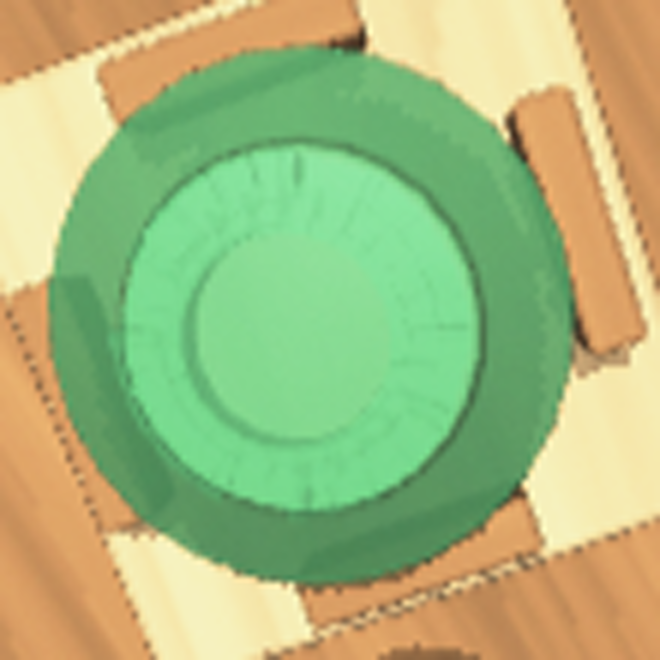

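View pics/j1.png

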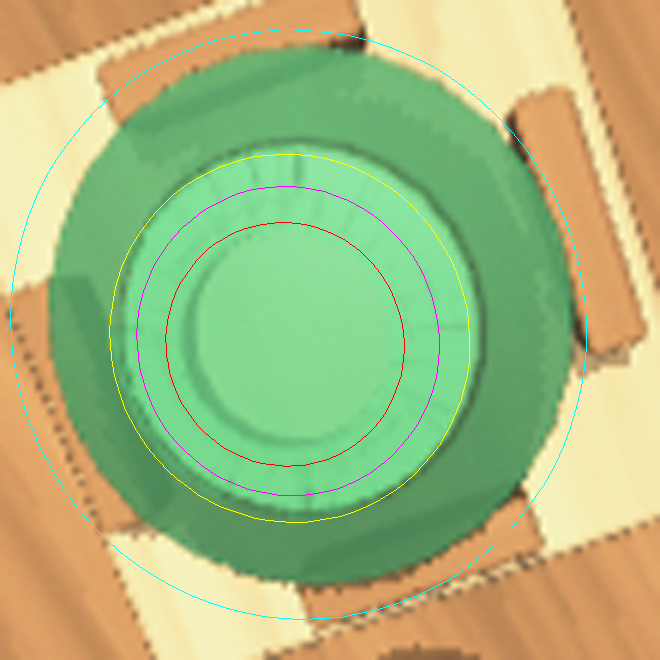

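```bash
python3 -c "
from h import *
s,p,T=st()
c,K,R,t=cam('wrist'); im=c['color']; f=6
for x,y in((.5503,.0917),(.5525,.0935),(.5525,.0917),(.5503,.0935)):
  u=proj([x,y,.126],K,R,t); print(x,y,((u-[180,75]+.5)*f).round(1))
x0,y0=190,170
o=cv2.resize(im[y0:y0+110,x0:x0+130],None,fx=f,fy=f,interpolation=cv2.INTER_CUBIC)
L=p+T@[.0009,0,0]; print('lid',L)
ring(o,L[0],L[1],.03,p[2]+.0221+.025,K,R,t,(0,0,255),f,x0,y0)
ring(o,L[0],L[1],.03,p[2]+.0221,K,R,t,(255,0,255),f,x0,y0)
cv2.imwrite('pics/j2.png',o)
c,K,R,t=cam('top'); im=c['color']; x0,y0=190,160
o=cv2.resize(im[y0:y0+80,x0:x0+80],None,fx=8,fy=8,interpolation=cv2.INTER_CUBIC)
ring(o,.5503,.0917,.0265,.126,K,R,t,(0,0,255),8,x0,y0)
cv2.imwrite('pics/j3.png',o)
"
```

```text
0.5503 0.0917 [287.7 343.1]
0.5525 0.0935 [293.9 324.6]
0.5525 0.0917 [300.4 335.3]
0.5503 0.0935 [281.3 332.4]
lid [0.53940646 0.02861296 0.18455421]
```

View pics/j2.png

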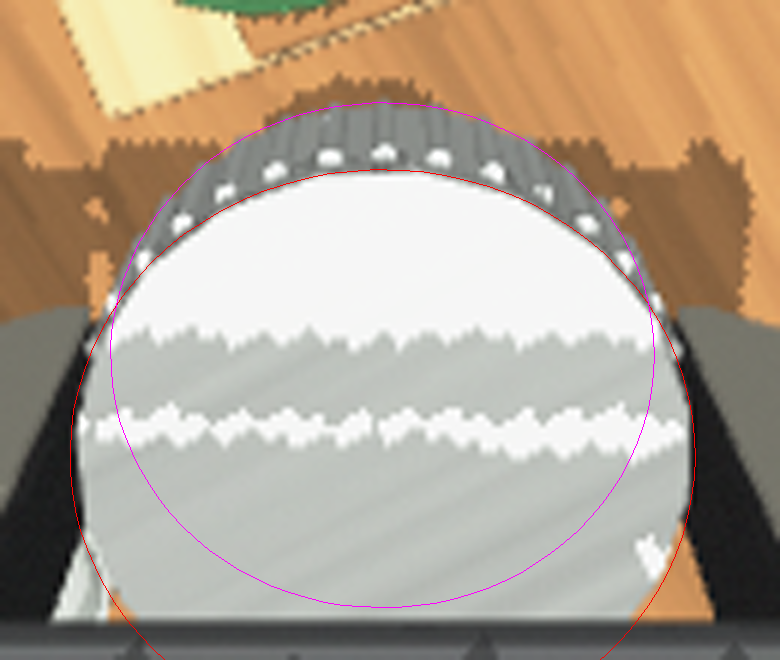

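View pics/j3.png

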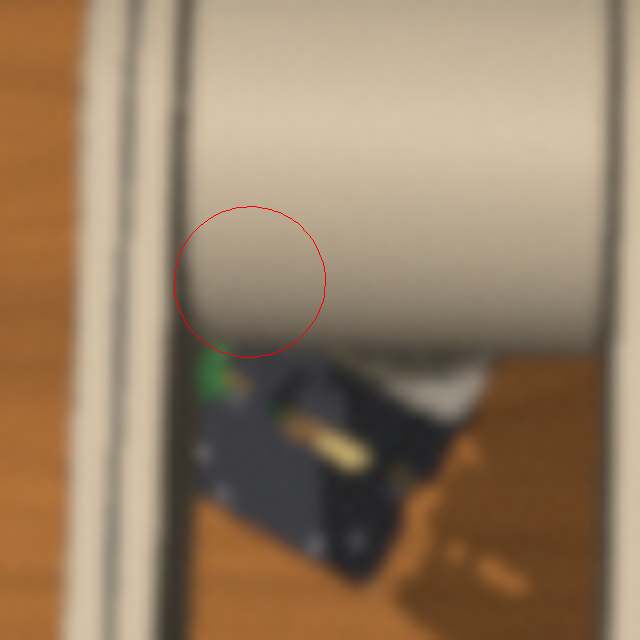

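Run:
```python
from h import *
for k in range(2):
    s,p,T=st()
    c,K,R,t=cam('wrist'); im=c['color']; 
    hsv=cv2.cvtColor(im,cv2.COLOR_BGR2HSV); g=((hsv[...,0]>50)&(hsv[...,0]<90)&(hsv[...,1]>60)).astype('uint8'); g[:, 330:]=0; g[190:]=0
    n,lab,stt,cen=cv2.connectedComponentsWithStats(g); i=1+np.argmax(stt[1:,4]); body=(lab==i)
    gray=im[...,1].astype(float); 
    u0=proj([.551,.0925,.126],K,R,t)
    # radial: darkest pixel between r 24..36 px (groove outside the threads)
    pts=[]
    for a in np.linspace(0,2*np.pi,72,endpoint=False):
        rr=np.arange(22,38,.25); q=u0[:,None]+np.array([np.cos(a),np.sin(a)])[:,None]*rr
        v=cv2.remap(gray.astype('float32'),q[0].astype('float32')[None],q[1].astype('float32')[None],cv2.INTER_LINEAR)[0]
        d=np.gradient(cv2.GaussianBlur(v[None],(9,1),1.5)[0]); pts.append(q[:,np.argmin(d)])
    pts=np.array(pts,'float32'); e=cv2.fitEllipseAMS(pts); ec=np.array(e[0])
    # model ellipse centre
    xy=np.array([.551,.0925])
    for _ in range(4):
        P=np.float32([proj([xy[0]+.0265*np.cos(a),xy[1]+.0265*np.sin(a),.126],K,R,t) for a in np.linspace(0,6.2,60)]); em=cv2.fitEllipse(P)
        xy=xy+(ray(ec,.126,K,R,t)-ray(em[0],.126,K,R,t))[:2]
    print(p.round(4),"ring jar",xy.round(4),e[1],em[1],'body',body.sum(),cen[i].round(1))
    bb=stt[i];print(bb)
    o=im.copy()
    for q in pts: cv2.circle(o,tuple(np.round(q).astype(int)),0,(0,0,255),-1)
    cv2.imwrite('pics/k.png',cv2.resize(o[75:185,180:290],None,fx=6,fy=6,interpolation=0))
```

```text
[0.5393 0.0277 0.1851] ring jar [0.5525 0.0921] (58.53583908081055, 60.75275421142578) (59.60270309448242, 61.608463287353516) body 6035 [230.7 127.2]
[ 188   83   87   89 6035]
[0.5394 0.0278 0.1852] ring jar [0.5525 0.0921] (58.493743896484375, 60.62866973876953) (59.55802536010742, 61.559261322021484) body 6024 [230.7 127.3]
[ 188   83   87   89 6024]
```

View pics/k.png

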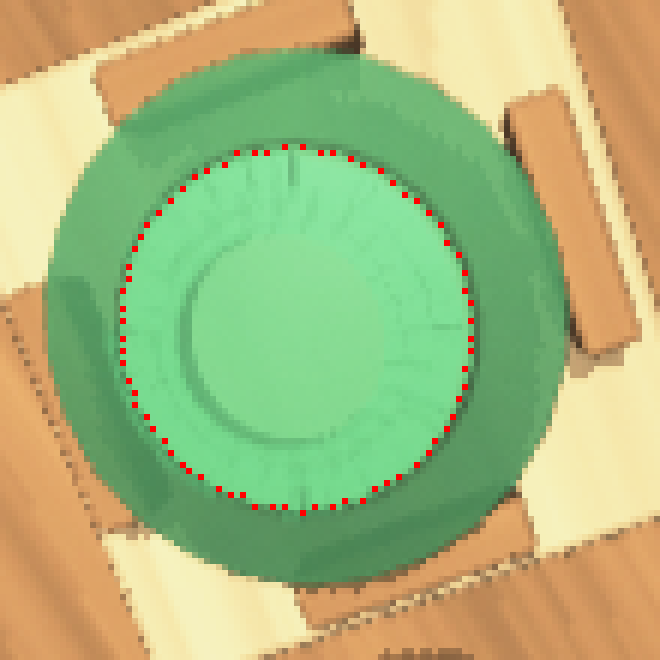

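The thread ring is found cleanly (red dots), jar axis about (0.552, 0.092). Moving over it, with the lower edge about 10 mm above the rim.

```bash
python3 -c "
from h import *
print(go([.5515,.0912,.124]))"
```

```text
[ 0.0607 -0.0221  0.0613]
```

```bash
python3 -m pendant '[{"delta_pos":[0.015,-0.005,0],"spin":0},{"delta_pos":[0.03,-0.011,0],"spin":0},{"delta_pos":[0.045,-0.017,0.01],"spin":0},{"delta_pos":[0.055,-0.021,0.02],"spin":0},{"delta_pos":[0.0605,-0.022,0.035],"spin":0},{"delta_pos":[0.0605,-0.022,0.05],"spin":0},{"delta_pos":[0.0605,-0.022,0.06],"spin":0},{"delta_pos":[0.0605,-0.022,0.061],"spin":0},{"delta_pos":[0.0605,-0.022,0.061],"spin":0},{"delta_pos":[0.0605,-0.022,0.061],"spin":0}]'
python3 -c "
from h import *
s,p,T=st(); print(p,s['force'],s['opening'],go([.5515,.0912,.124]))
c,K,R,t=cam('wrist');im=c['color'];f=5;x0,y0=180,140
o=cv2.resize(im[y0:y0+120,x0:x0+150],None,fx=f,fy=f,interpolation=cv2.INTER_CUBIC)
L=p+T@[.0009,0,0]; ring(o,L[0],L[1],.03,p[2]+.0221+.025,K,R,t,(0,0,255),f,x0,y0)
for z in (.06,.09,.105): ring(o,.5525,.0921,.045,z,K,R,t,(255,0,255),f,x0,y0)
cv2.imwrite('pics/l.png',o)
c,K,R,t=cam('scene');im=c['color'];cv2.imwrite('pics/l2.png',cv2.resize(im[100:240,220:360],None,fx=5,fy=4,interpolation=cv2.INTER_CUBIC))
"
```

```text
t: 11.65
tool_pos: [0.552, 0.0906, 0.125]
orientation: [2.728, 1.553, 0.002]
force: [-0.5, -0.9, 0.1]
opening: 0.0595
[0.55200971 0.09061633 0.1250114 ] [-0.47827786 -0.85024358  0.08265873] 0.059521602021546785 [ 0.0002 -0.0007  0.001 ]
```

View pics/l.png

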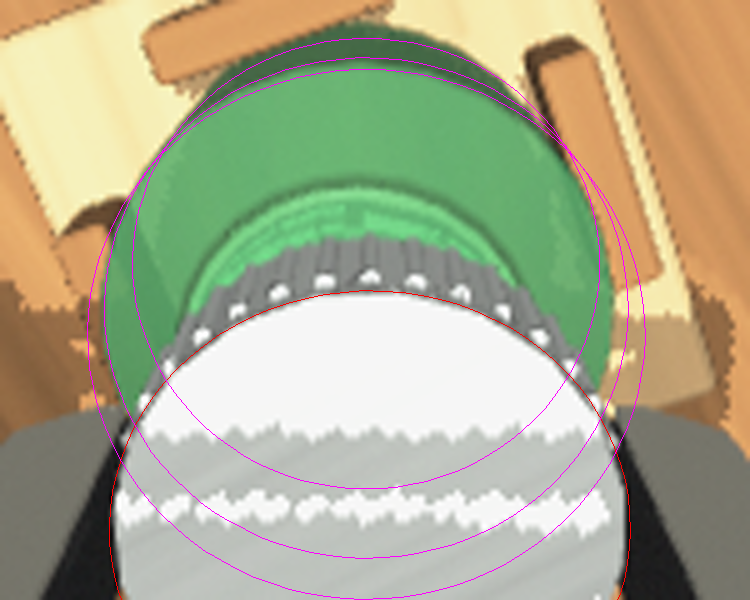

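View pics/l2.png

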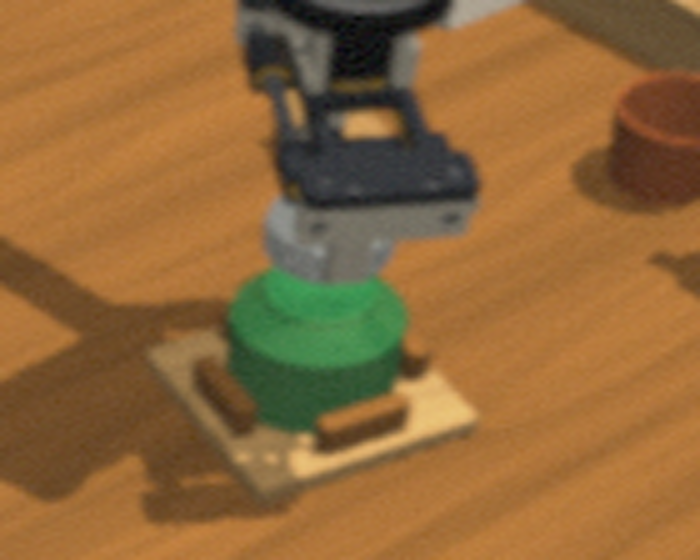

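```bash
cat > fit.py <<'E'
from h import *
from scipy.optimize import least_squares
def arcfit(gray,K,R,t,xy0,r,z,angs,w=5,sign=-1,free=True):
    # points: strongest radial intensity drop near projected circle
    pts=[]
    c0=proj([*xy0,z],K,R,t)
    for a in angs:
        q0=proj([xy0[0]+r*np.cos(a),xy0[1]+r*np.sin(a),z],K,R,t); d=(q0-c0)/np.linalg.norm(q0-c0)
        rr=np.arange(-w,w,.2); q=q0[:,None]+d[:,None]*rr
        v=cv2.remap(gray,q[0].astype('float32')[None],q[1].astype('float32')[None],cv2.INTER_LINEAR)[0]
        g=sign*np.gradient(cv2.GaussianBlur(v[None],(11,1),2)[0]); g[:8]=-9;g[-8:]=-9; pts.append(q[:,np.argmax(g)])
    pts=np.array(pts)
    def res(p):
        out=[]
        for q in pts:
            X=ray(q,z,K,R,t)[:2]; out.append(np.hypot(*(X-p[:2]))-(p[2] if free else r))
        return np.array(out)*1e3
    s=least_squares(res,[*xy0,r],loss='soft_l1'); return s.x,np.abs(s.fun).mean(),pts
E
python3 - <<'E'
from fit import *
s,p,T=st(); c,K,R,t=cam('wrist'); im=c['color']; g=im[...,1].astype('float32')
yaw=np.arctan2(T[1,0],T[0,0]); 
o=im.copy()
for z in (.126,.122):
  for fr in (0,1):
    x,e,pts=arcfit(g,K,R,t,(.552,.092),.0265,z,yaw+np.radians(np.linspace(-60,60,41)),w=4,free=fr); print('ring',z,x.round(4),round(e,2))
for q in pts: o[int(round(q[1])),int(round(q[0]))]=(0,0,255)
L=p+T@[.0009,0,0]; z=p[2]+.0221+.025
gr=im.min(2).astype('float32')
for fr in (0,1):
  x,e,pts=arcfit(gr,K,R,t,L[:2],.03,z,yaw+np.radians(np.r_[np.linspace(-105,105,61)]),w=4,free=fr); print('lid',x.round(4),round(e,2),'tool',(T.T@(np.r_[x[:2],0]-np.r_[p[:2],0])).round(4))
for q in pts: o[int(round(q[1])),int(round(q[0]))]=(255,0,0)
print(p,'yaw',yaw)
cv2.imwrite('pics/m.png',cv2.resize(o[140:260,180:330],None,fx=5,fy=5,interpolation=0))
E
```

```text
ring 0.126 [0.5527 0.0921 0.0265] 0.66
ring 0.126 [0.5531 0.093  0.0257] 0.65
ring 0.122 [0.5526 0.0915 0.0265] 0.9
ring 0.122 [0.5508 0.0885 0.0297] 0.78
lid [0.5524 0.0913 0.03  ] 0.36 tool [ 0.0006 -0.      0.    ]
lid [0.5527 0.0918 0.0295] 0.2 tool [ 0.0012 -0.      0.    ]
[0.55212713 0.09077357 0.12525678] yaw 1.035144221430473
```

View pics/m.png

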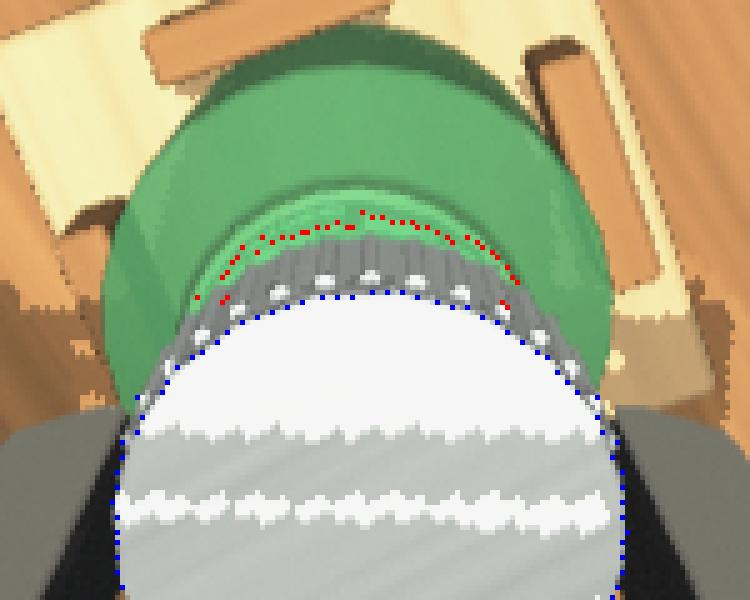

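Run:
```python
from fit import *
s,p,T=st(); c,K,R,t=cam('wrist'); im=c['color']; g=im[...,1].astype('float32')
yaw=np.arctan2(T[1,0],T[0,0]); 
o=im.copy()
for z,r in ((.126,.0265),(.123,.0265),(.12,.0265),(.117,.0265)):
    apex=proj([.5525+r*np.cos(yaw),.0921+r*np.sin(yaw),z],K,R,t); print(z,'apex',(apex-[180,140]+.5)*5)
for z in (.126,.121,.117):
  for rg in (.0265,.0285,.0305):
    x,e,pts=arcfit(g,K,R,t,(.552,.0915),rg,z,yaw+np.radians(np.linspace(-55,55,41)),w=3.5,free=1); print('ring',z,rg,x.round(4),round(e,2),'tool rel TCP',(T.T@(np.r_[x[:2],0]-np.r_[p[:2],0])).round(4))
    if z==.121 and rg==.0285:
       for q in pts: o[int(round(q[1])),int(round(q[0]))]=(0,0,255)
cv2.imwrite('pics/m.png',cv2.resize(o[140:260,180:330],None,fx=5,fy=5,interpolation=0))
```

```text
0.126 apex [366.87023511 220.21056413]
0.123 apex [366.83536718 215.38733819]
0.12 apex [366.80148939 210.70107614]
0.117 apex [366.76856015 206.14602566]
ring 0.126 0.0265 [0.554  0.0952 0.0233] 0.54 tool rel TCP [ 0.0047 -0.0006 -0.    ]
ring 0.126 0.0285 [0.5498 0.0882 0.0318] 0.77 tool rel TCP [-0.0034 -0.0006 -0.    ]
ring 0.126 0.0305 [0.5534 0.0956 0.0272] 0.42 tool rel TCP [ 0.0048 -0.0012 -0.    ]
ring 0.121 0.0265 [0.5503 0.0877 0.0301] 0.48 tool rel TCP [-0.0035  0.0001 -0.    ]
ring 0.121 0.0285 [0.551  0.0908 0.0298] 0.77 tool rel TCP [-0.0006 -0.0009 -0.    ]
ring 0.121 0.0305 [0.5524 0.0936 0.0285] 0.46 tool rel TCP [ 0.0025 -0.0011 -0.    ]
ring 0.117 0.0265 [0.5489 0.0846 0.0329] 0.56 tool rel TCP [-0.007   0.0005  0.    ]
ring 0.117 0.0285 [0.5523 0.0944 0.027 ] 0.09 tool rel TCP [ 0.0032 -0.0016 -0.    ]
ring 0.117 0.0305 [0.5511 0.0898 0.0315] 0.49 tool rel TCP [-0.0014 -0.0003 -0.    ]
```

View pics/m.png

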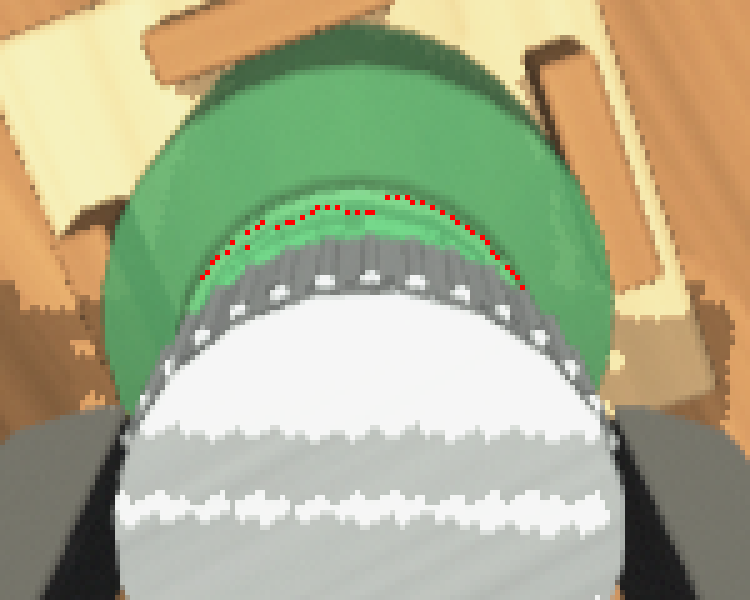

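The sharp arc fit (residual 0.09 mm) puts the jar axis at about (+3, -1.6) mm in the tool frame; the lid axis is at (+1, 0). I shift by (+1.5, -1.5) mm and descend in small steps, watching the force.

```bash
python3 -m pendant '[{"delta_pos":[0.0015,-0.0015,0],"spin":0},{"delta_pos":[0.0015,-0.0015,0.002],"spin":0},{"delta_pos":[0.0015,-0.0015,0.005],"spin":0},{"delta_pos":[0.0015,-0.0015,0.008],"spin":0},{"delta_pos":[0.0015,-0.0015,0.010],"spin":0},{"delta_pos":[0.0015,-0.0015,0.010],"spin":0}]'
python3 -m pendant '[{"delta_pos":[0,0,0.001],"spin":0},{"delta_pos":[0,0,0.002],"spin":0},{"delta_pos":[0,0,0.003],"spin":0},{"delta_pos":[0,0,0.003],"spin":0}]'
python3 -m pendant '[{"delta_pos":[0,0,0.001],"spin":0},{"delta_pos":[0,0,0.002],"spin":0},{"delta_pos":[0,0,0.002],"spin":0}]'
python3 -c "
from h import *
s,p,T=st(); print(p,(T.T@s['force']).round(2),(T.T@s['wrist_torque']).round(2))"
```

```text
t: 12.45
tool_pos: [0.551, 0.0929, 0.1144]
orientation: [2.728, 1.554, 0.001]
force: [0.2, -1.0, -0.2]
opening: 0.0596
t: 12.85
tool_pos: [0.551, 0.0928, 0.1112]
orientation: [2.728, 1.554, 0.0]
force: [0.4, 0.0, -0.3]
opening: 0.0594
t: 13.15
tool_pos: [0.5508, 0.0929, 0.109]
orientation: [2.728, 1.554, 0.0]
force: [0.3, -0.7, -0.4]
opening: 0.0595
[0.55084196 0.09287366 0.10900786] [-0.42  0.63  0.42] [-0.04  0.01  0.04]
```

```bash
cat > f.py <<'E'
from h import *
s,p,T=st(); print('low',round(p[2]+.0221,4),'xy',p[:2].round(4),'F',(T.T@s['force']).round(1),'M',(T.T@s['wrist_torque']).round(2),'q6',s['q'][5].round(3),'t',s['t'].round(2))
E
for i in 1 2 3; do python3 -m pendant '[{"delta_pos":[0,0,0.001],"spin":0},{"delta_pos":[0,0,0.001],"spin":0}]' >/dev/null; python3 f.py; done
```

```text
Traceback (most recent call last):
  File "f.py", line 2, in <module>
    s,p,T=st(); print('low',round(p[2]+.0221,4),'xy',p[:2].round(4),'F',(T.T@s['force']).round(1),'M',(T.T@s['wrist_torque']).round(2),'q6',s['q'][5].round(3),'t',s['t'].round(2))
                                                                                                                                                                   ^^^^^^^^^^^^
AttributeError: 'float' object has no attribute 'round'
Traceback (most recent call last):
  File "f.py", line 2, in <module>
    s,p,T=st(); print('low',round(p[2]+.0221,4),'xy',p[:2].round(4),'F',(T.T@s['force']).round(1),'M',(T.T@s['wrist_torque']).round(2),'q6',s['q'][5].round(3),'t',s['t'].round(2))
                                                                                                                                                                   ^^^^^^^^^^^^
AttributeError: 'float' object has no attribute 'round'
Traceback (most recent call last):
  File "f.py", line 2, in <module>
    s,p,T=st(); print('low',round(p[2]+.0221,4),'xy',p[:2].round(4),'F',(T.T@s['force']).round(1),'M',(T.T@s['wrist_torque']).round(2),'q6',s['q'][5].round(3),'t',s['t'].round(2))
                                                                                                                                                                   ^^^^^^^^^^^^
AttributeError: 'float' object has no attribute 'round'
```

```bash
sed -i "s/s\['t'\].round(2)/round(float(s['t']),2)/" f.py; python3 f.py
```

```text
low 0.1275 xy [0.5505 0.0928] F [-0.3 -0.2  0.8] M [-0.03 -0.01 -0.01] q6 0.612 t 13.75
```

```bash
for i in 1 2 3; do python3 -m pendant '[{"delta_pos":[0,0,0.001],"spin":0},{"delta_pos":[0,0,0.001],"spin":0}]' >/dev/null; python3 f.py; done
```

```text
low 0.1264 xy [0.5504 0.0928] F [-0.1 -0.5  1.4] M [-0.06 -0.02  0.  ] q6 0.612 t 13.95
low 0.1256 xy [0.5506 0.0928] F [ 0.3 -0.9 -1. ] M [ 0.04 -0.13 -0.04] q6 0.612 t 14.15
low 0.1255 xy [0.5507 0.0929] F [-2.2 -2.2 -6.3] M [ 0.51 -0.35  0.02] q6 0.612 t 14.35
```

Resting on the thread tops at lower edge 0.1255, pressing 6 N. Now feeling anticlockwise in steps of about 5.7°.

```bash
for i in 1 2 3; do python3 -m pendant '[{"delta_pos":[0,0,0.0005],"spin":-0.05},{"delta_pos":[0,0,0.0012],"spin":-0.1},{"delta_pos":[0,0,0.0012],"spin":-0.1}]' >/dev/null; python3 f.py; done
```

```text
low 0.1255 xy [0.5514 0.093 ] F [ 0.6 -1.6 -6.6] M [ 0.3  -0.14 -0.03] q6 0.51 t 14.65
low 0.1255 xy [0.5519 0.0929] F [-1.8 -2.4 -6.7] M [ 0.46 -0.32 -0.08] q6 0.409 t 14.95
low 0.1255 xy [0.5518 0.093 ] F [ -1.2  -4.9 -10. ] M [ 1.09 -0.3  -0.01] q6 0.307 t 15.25
```

```bash
for i in 1 2 3; do python3 -m pendant '[{"delta_pos":[-0.0002,-0.0007,0.0002],"spin":-0.05},{"delta_pos":[-0.0002,-0.0007,0.0005],"spin":-0.1},{"delta_pos":[-0.0002,-0.0007,0.0005],"spin":-0.1}]' >/dev/null; python3 f.py; done
```

```text
low 0.1256 xy [0.5513 0.0929] F [-0.9 -1.7 -4.3] M [ 0.41 -0.17 -0.02] q6 0.205 t 15.55
low 0.1257 xy [0.551 0.093] F [ 0.8 -0.1 -3.7] M [ 0.1   0.03 -0.03] q6 0.105 t 15.85
low 0.1256 xy [0.5507 0.0929] F [ 0.4 -0.  -5.1] M [ 0.04 -0.03  0.01] q6 0.006 t 16.15
```

```bash
for i in 1 2 3; do python3 -m pendant '[{"delta_pos":[0,0,0.0005],"spin":-0.05},{"delta_pos":[0,0,0.001],"spin":-0.1},{"delta_pos":[0,0,0.001],"spin":-0.1}]' >/dev/null; python3 f.py; done
```

```text
low 0.1248 xy [0.5511 0.0927] F [-1.6  1.4 -2.6] M [-0.24 -0.16 -0.08] q6 -0.093 t 16.45
low 0.1229 xy [0.5505 0.0926] F [ 0.5 -0.1  1. ] M [-0.08 -0.04  0.  ] q6 -0.191 t 16.75
low 0.1214 xy [0.5502 0.0924] F [-0.9 -0.5  0.8] M [-0.12 -0.1   0.01] q6 -0.288 t 17.05
```

It dropped. Stop turning and lower straight to the gap level.

```bash
for i in 1 2 3; do python3 -m pendant '[{"delta_pos":[0,0,0.001],"spin":0},{"delta_pos":[0,0,0.0015],"spin":0}]' >/dev/null; python3 f.py; done
```

```text
low 0.1196 xy [0.55   0.0923] F [-0.8 -0.   0.2] M [-0.13 -0.17  0.02] q6 -0.286 t 17.25
low 0.1184 xy [0.5501 0.0923] F [ 0.3 -1.8 -4.1] M [ 0.31 -0.01  0.01] q6 -0.285 t 17.45
low 0.1182 xy [0.5502 0.0923] F [  2.2  -5.6 -13.3] M [1.16 0.14 0.01] q6 -0.285 t 17.65
```

```bash
for i in 1 2; do python3 -m pendant '[{"delta_pos":[0.0002,-0.0004,-0.0003],"spin":0.05},{"delta_pos":[0.0002,-0.0004,-0.0002],"spin":0.1},{"delta_pos":[0.0002,-0.0004,-0.0002],"spin":0.1}]' >/dev/null; python3 f.py; done
```

```text
low 0.1185 xy [0.5499 0.0925] F [ 0.5 -0.2 -1.1] M [-0.05 -0.02  0.04] q6 -0.183 t 17.95
low 0.1185 xy [0.5493 0.0926] F [-0.4 -0.5  0.6] M [-0.09 -0.13  0.  ] q6 -0.083 t 18.25
```

```bash
for i in 1 2 3; do python3 -m pendant '[{"delta_pos":[0,0,0.0003],"spin":0.05},{"delta_pos":[0,0,0.0007],"spin":0.1},{"delta_pos":[0,0,0.0007],"spin":0.1}]' >/dev/null; python3 f.py; done
```

```text
low 0.1184 xy [0.5498 0.0925] F [-0.2  0.2 -3.6] M [ 0.03 -0.14  0.  ] q6 0.015 t 18.55
low 0.1183 xy [0.5502 0.0924] F [-0.  -0.4 -4.9] M [-0.01 -0.2   0.06] q6 0.113 t 18.85
low 0.118 xy [0.5506 0.0925] F [ 0.  -0.2 -4.4] M [-0.08 -0.07  0.04] q6 0.211 t 19.15
```

Sinking along the thread with a light load. Continuing.

```bash
for i in 1 2 3; do python3 -m pendant '[{"delta_pos":[0,0,0.0004],"spin":0.05},{"delta_pos":[0,0,0.0009],"spin":0.1},{"delta_pos":[0,0,0.0009],"spin":0.1}]' >/dev/null; python3 f.py; done
```

```text
low 0.1174 xy [0.551  0.0926] F [ 0.1  0.1 -5.2] M [-0.17 -0.07  0.12] q6 0.309 t 19.45
low 0.1169 xy [0.5513 0.0927] F [-1.   0.4 -5.1] M [-0.09 -0.09  0.05] q6 0.407 t 19.75
low 0.1163 xy [0.5516 0.0927] F [-0.1 -0.1 -4.9] M [-0.11 -0.07  0.03] q6 0.505 t 20.05
```

```bash
for i in 1 2 3; do python3 -m pendant '[{"delta_pos":[0,0,0.0004],"spin":0.05},{"delta_pos":[0,0,0.0009],"spin":0.1},{"delta_pos":[0,0,0.0009],"spin":0.1}]' >/dev/null; python3 f.py; done
```

```text
low 0.1158 xy [0.5519 0.0926] F [-0.4  0.6 -4.9] M [-0.06 -0.2   0.05] q6 0.603 t 20.35
low 0.1152 xy [0.5521 0.0924] F [-2.1 -0.2 -5.3] M [-0.01 -0.33  0.02] q6 0.701 t 20.65
low 0.1147 xy [0.5522 0.0922] F [-1.1 -0.6 -5.9] M [-0.06 -0.34  0.06] q6 0.799 t 20.95
```

```bash
for i in 1 2 3; do python3 -m pendant '[{"delta_pos":[-0.0002,0,0.0004],"spin":0.05},{"delta_pos":[-0.0002,0,0.0008],"spin":0.08},{"delta_pos":[-0.0002,0,0.0008],"spin":0.08}]' >/dev/null; python3 f.py; done
```

```text
low 0.1143 xy [0.5523 0.0919] F [-1.4  0.5 -5.9] M [-0.07 -0.28  0.06] q6 0.876 t 21.25
low 0.114 xy [0.552  0.0919] F [-2.  -2.3 -7.5] M [ 0.44 -0.47 -0.06] q6 0.953 t 21.55
low 0.1137 xy [0.5516 0.092 ] F [-2.  -1.7 -8.3] M [ 0.44 -0.42 -0.53] q6 1.03 t 21.85
```

```bash
python3 -m pendant '[{"delta_pos":[-0.0002,-0.0002,0],"spin":0.0},{"delta_pos":[-0.0002,-0.0002,0],"spin":0.015},{"delta_pos":[-0.0002,-0.0002,0],"spin":0.015}]' >/dev/null; python3 f.py; python3 -m pendant '[{"delta_pos":[0,0,0],"spin":0.02},{"delta_pos":[0,0,0],"spin":0.02}]' >/dev/null; python3 f.py
```

```text
low 0.1137 xy [0.5516 0.0922] F [ 2.4  1.2 -3.1] M [-0.19  0.15 -0.74] q6 1.044 t 22.15
low 0.1137 xy [0.5518 0.0923] F [ 2.4  0.9 -3. ] M [-0.17  0.29 -0.6 ] q6 1.064 t 22.35
```

Turning torque rose to about 0.7 N·m with the height constant at 0.1137, so the lid is against its stop. Releasing.

```bash
python3 -m pendant '[{"delta_pos":[0,0,0],"spin":0},{"delta_pos":[0,0,0],"spin":0},{"delta_pos":[0,0,0],"spin":0},{"delta_pos":[0,0,0],"spin":0},{"delta_pos":[0,0,0],"spin":0},{"delta_pos":[0,0,0],"spin":0}]' -1; python3 f.py
python3 -m pendant '[{"delta_pos":[0,0,-0.01],"spin":0},{"delta_pos":[0,0,-0.03],"spin":0},{"delta_pos":[0,0,-0.06],"spin":0},{"delta_pos":[0,0,-0.09],"spin":0},{"delta_pos":[-0.02,0,-0.12],"spin":0},{"delta_pos":[-0.06,0,-0.13],"spin":0},{"delta_pos":[-0.1,0,-0.13],"spin":0},{"delta_pos":[-0.1,0,-0.13],"spin":0}]' -1
python3 - <<'E'
from h import *
for n in('wrist','scene'):
    c,K,R,t=cam(n);cv2.imwrite(f'pics/z_{n}.png',c['color'])
    if n=='scene':cv2.imwrite('pics/z_sc.png',cv2.resize(c['color'][130:230,230:340],None,fx=6,fy=6,interpolation=2))
    for m in robot.mark_of(n,'lid_center')[:4]: print(n,round(m['score'],2),(R.T@(np.array(m['location'])-t)).round(4))
E
```

```text
t: 22.95
tool_pos: [0.5517, 0.0922, 0.0916]
orientation: [3.004, 0.901, 0.016]
force: [-0.3, -0.7, -0.3]
opening: 0.0924
low 0.1137 xy [0.5517 0.0922] F [-0.6  0.4  0.3] M [0.03 0.   0.02] q6 1.064 t 22.95
t: 23.75
tool_pos: [0.4642, 0.0358, 0.2218]
orientation: [3.004, 0.899, 0.017]
force: [0.9, 0.4, 0.3]
opening: 0.093
wrist 0.82 [0.5526 0.0959 0.1253]
wrist 0.71 [ 0.3752 -0.246   0.0139]
wrist 0.6 [ 0.4859 -0.1138  0.0133]
scene 0.92 [ 0.4219 -0.3373  0.0148]
scene 0.88 [ 0.3777 -0.2453  0.0135]
scene 0.87 [0.553  0.0952 0.124 ]
scene 0.66 [ 0.4863 -0.1114  0.0109]
```

View pics/z_wrist.png

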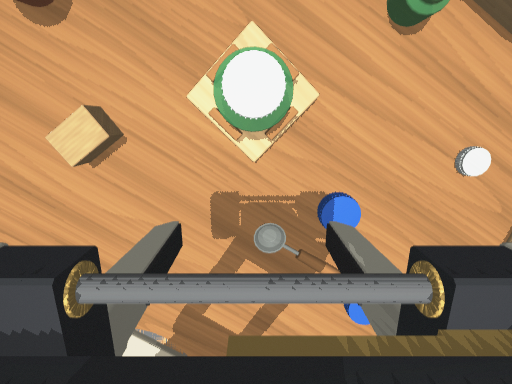

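View pics/z_sc.png

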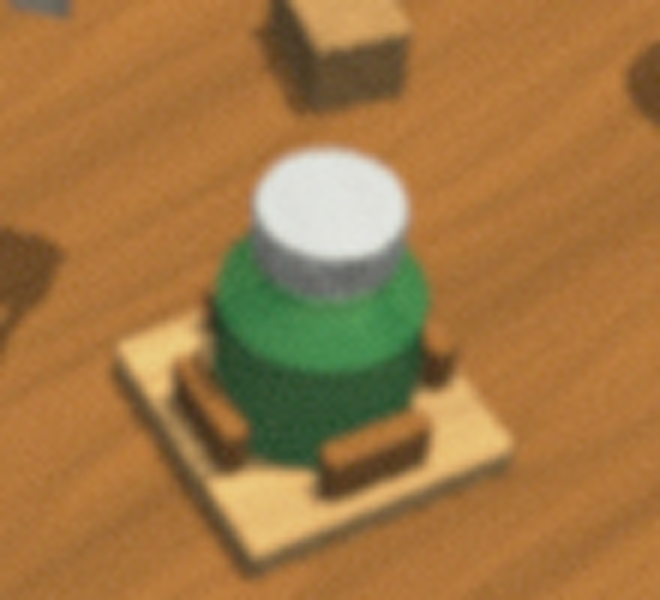

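The lid sits level and centred on the jar, centre z about 0.125 against 0.1265 expected. It sank 0.1182 → 0.1137, i.e. 4.5 mm, as specified. The gripper is clear. Handing in.

```bash
python3 -c "
from plant import robot
print(robot.close_job())"
```

```text
the job is handed in; nothing more can be done
None
```

The large aluminium lid is on the big green jar, screwed down to its stop and released. I handed the job in after about 24 s of robot time; no verdict was reported.

**How it went:**
- **Finding the drop:** I felt for the thread starts turning anticlockwise at about 4–10 N. The lid began to drop after about 40–45°, and I lowered it to the gap level.
- **Screwing home:** Turning clockwise, it sank another 4.5 mm, the specified amount, and then met the stop. The torque there was about 0.7 N·m with the height steady. The highest vertical force the wrist read while the lid was on the glass was 13 N.

**Last checks:** In the pictures the lid sits level and centred on the jar. The networks put its centre at z ≈ 0.124–0.125 m, against 0.1265 expected and within their 4 mm accuracy. The wrist read no contact force after release, and the gripper was clear. I did not measure the other things again, but those still in view look undisturbed.

**What disagreed:**
- **Fingertip position:** The real finger ends lie about 27.5 mm behind the reported TCP. My first grasp therefore closed just above the lid, without moving it; a light touch on the lid top gave the correction.
- **Jar position:** The camera estimates of the jar's axis differed by 2–3 mm, so I corrected the final centring by feel from the side forces.

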